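# Free the record: weight off, edge clamp held open at its marker

## Task

Get the red record ready to be lifted out of its cleaning cradle: first, with the edge clamp still closed, take the steel spindle weight off the record and set it gently upright, wholly on the round grey felt mat. Then pull the spring-loaded edge clamp outward by its upright handle until its pointer lines up with the fin of the marker, and finish while still holding it there, because it springs shut when let go. Leave the record lying in place and do not disturb the jar, brush head, brush handle and drying peg.

Things in the scene. Friction and masses are not known exactly. Their poses are not given: they have to be found in the camera images.
- cradle: Fixed wooden record cradle. Origin on the table under the spindle axis, z up, +y = the way the edge clamp is pulled. Board x -75..75, y -100..215, top 20 mm high. A rubber pad (110 mm across) carries the record, whose top is 37 mm above the table; a 7 mm spindle pin at the origin rises to 48 mm. A fixed aluminium lip covers the rim at y = -90; the sprung clamp is on the +y side.
- record: Loose translucent red record with paper label, 175 mm across, 3 mm thick, lying flat in the cradle round its hub. Origin: centre of its underside, z up. To be left there.
- weight: Loose plain steel cylinder, the spindle weight, 50 mm across, 42 mm high, about 0.3 to 0.5 kg, standing on the record over the spindle pin (blind bore 20 mm wide, 16 mm deep from below, so lift it straight up at least 15 mm). Origin: centre of its underside, z up. Grip it across its sides from above.
- felt_mat: Fixed round grey felt mat on the table, 96 mm across, 4 mm thick. Origin: centre of its underside, at table height. The weight goes here.
- handle_top (a point): Top centre of the clamp's upright aluminium handle, a slab 44 mm wide (cradle x), 14 mm thick (cradle y, the pull direction), from 26 to 80 mm above the table. Closed, it is at cradle (0, 150, 80) mm. Pinch the 14 mm from above. On the record side the clamp's lip (44 mm above the table) begins 45 mm from the handle's centre. Axes as the cradle's.
- pointer (a point): Tip of the thin dark steel pointer that sticks out of the clamp's slide along cradle +x, 32.5 mm above the table, 53 mm to the +x side of the handle centre, level with it in cradle y. It moves with the clamp. Axes as the cradle's.
- clamp (a joint): How far the edge clamp is pulled out, in metres along cradle +y: 0 closed against its stop, 0.060 fully out. A spring always pulls it shut: about 4 N when closed, growing by 1.2 N per 10 mm.
- marker: Fixed small dark steel marker on the cradle board, just beyond the pointer tip on the +x side: foot 18 x 16 mm, upright fin 3 mm thick (cradle y), 18 mm high. Origin under the fin's middle, 20 mm above the table; axes as the cradle's. The pointer is at the mark when it has the same cradle y as this origin: a pull of 22 to 48 mm, differing from start to start.
- jar: Loose closed milky glass jar, 60 mm across, 68 mm high, upright. Origin: centre of its underside. Not to be disturbed.
- brush_head: Loose brush head with steel bayonet socket, 75 by 34 mm, 40 mm high. Origin: centre of its underside. Not to be disturbed.
- brush_handle: Loose aluminium brush handle lying on the table, 120 by 22 by 22 mm, long along its x. Origin: centre of its underside. Not to be disturbed.
- peg: Loose wooden drying peg, round foot 56 mm across and 12 mm high with a 16 mm post, 72 mm high in all. Origin: centre of its underside. Not to be disturbed.
There are look-alikes about, which are no part of the job. Several things look just like the felt_mat: the one meant starts farthest from the robot's base.

How it is judged:
On the way, in this order (a step that is already met when the one before it is completed fails the run):
1. the weight stands upright and released, wholly on the felt mat, with the clamp still closed (horizontal distance between weight and felt_mat below 0.024 m and z of weight in the frame of felt_mat between 0.001 and 0.008 m and angle between weight's own z axis and vertical below 0.1 rad and linear speed of weight below 0.03 m/s and contact force between the fingers and weight below 0.1 N and value of joint clamp below 0.008 m), for 0.2 s.
2. the clamp is pulled until its pointer is at the marker (y of pointer in the frame of marker between -0.004 and 0.004 m), for 0.2 s.
At the end, for the whole second after the job is handed in: The fingers hold the clamp still (contact over 3 N) with its pointer within 4 mm of the marker along the pull; the weight stands upright and untouched on the felt mat, its centre within 24 mm of the mat's; the record lies flat in the cradle, within 6 mm of the spindle (all of step 2 and contact force between the fingers and cradle above 3 N and not (velocity of joint clamp above 0.01 m/s) and not (velocity of joint clamp below -0.01 m/s) and contact force between weight and cradle below 0.1 N and horizontal distance between record and cradle below 0.006 m and z of record in the frame of cradle below 0.039 m and angle between record's own z axis and vertical below 0.06 rad and horizontal distance between weight and felt_mat below 0.024 m and z of weight in the frame of felt_mat between 0.001 and 0.008 m and angle between weight's own z axis and vertical below 0.1 rad and linear speed of weight below 0.03 m/s and contact force between the fingers and weight below 0.1 N); the arm keeps its last pose, push and grip.
It fails at once if the weight is dropped or thrown (linear speed of weight above 0.6 m/s and contact force between the fingers and weight below 0.2 N).
It fails at once if the record is shifted by more than 15 mm (distance of record from where it was at the start of the episode above 0.015 m).
It fails at once if a bystander is moved by more than 20 mm (distance of any of jar, brush_head, brush_handle, peg from where it was at the start of the episode above 0.02 m).
It also fails if it takes over 58 s, if anything falls off the work surface, if the arm or the gripper's body presses on something with over 40 N, if the wrist force passes 120 N, or if a joint passes its speed limit or range.

## Robot

A 6-joint arm with a two-finger parallel gripper is mounted at the origin on the work surface. World frame = base frame: x ahead of the robot, y to its left, z up, the work surface at z = 0. Lengths are in m, angles in rad, forces in N, time in s.
With the tool pointing down it reaches from about 0.35 to 0.975 m from the base axis. Payload 4.9 kg.
Tool frame: the origin (TCP) lies at the very end of the fingers, on their centre line; the grasp point (between the pads) lies 19 mm behind it; z points along the fingers, x is the direction in which the jaws open and shut, and the axes are right-handed (so a half turn about z gives the same grasp; the last joint's range is limited). The gripper opens to 85 mm and grips with 20 to 120 N. Pads are 22 mm wide; open, the fingers measure 114 mm over their backs; the gripper's body (76 mm by 85 mm) begins 54 mm behind the grasp point. The pads swing forward as they close: fully open they stand 13 mm farther back than shut.
Start: joints at [-1.302, 0.053, 1.613, -0, 1.476, -0.119], TCP at [0.236, -0.579, 0.231] pointing down, gripper open.
Joint ranges: [-3.01, 3.01], [-1.01, 2.22], [0.06, 2.58], [-1.02, 4.17], [0.09, 2.62], [-3.14, 3.14]. Speed limits (rad/s): [2.57, 2.57, 3.14, 3.14, 3.14, 3.14].

## Interface

Orientations are given as a rotation vector (axis times angle).
In Python, from station import ctrl, get_image, calibration, job gives the robot as it stands.
- The arm moves only by the tool jog_arm, never from a script. Its argument "deltas" is a list of rows, each a list of 3 entries, a list of its own where there are three numbers: the turn, a rotation vector about the tool's x, y, z in degrees, then the shift along the tool's x, y, z in m, then the finger opening in m, from 0 to 0.0854. In form: [[[ax, ay, az], [tx, ty, tz], gripper], ...]. A call has 1 to 12 rows; each row is the pose to reach, as a shift and turn from the pose commanded when the call began, along the tool's axes at that moment; what a row does not reach only later rows make up. A row lasts 1/12 s, in which the tool goes at most 41.7 mm and 7.16 degrees, less where a joint would pass 70% of its speed; a pose out of reach is approached as far as the arm can. A call with a gripper value outside its range is refused whole. The fingers move at their own pace and stop on an object; "squeeze" is the grip in N (left out, the last holds). Time passes only in rows, so rows that repeat a pose let the fingers close. It gives the time, the measured TCP pose, the force and the opening at its end, in the units of the state.
- ctrl.get_obs(): the state, without advancing time (a new reading comes with each control period).
- get_image(name): name is "scene" or "top" or "wrist"; returns the picture (480x640x3 uint8, red, green, blue); there is no depth.
- calibration(name): a dict with "mtx" (3x3 intrinsics, pixels), "origin" and "rotation" of the camera in the world; the wrist camera has in their place "tool_from_camera" (4x4, takes a point from camera to tool coordinates, whose origin is the TCP and whose axes are the tool frame's). Camera axes: x right, y up, looking along -z (the intrinsics and any distortion apply to the point x, -y, -z); pixel columns grow to the right and rows downward; lengths in m; the calibration is good to about 2 mm. A picture is of the moment at which its call begins: read the wrist's pose just before it. calibration takes no time and is no camera call.
- job.finish_job(): hands the job in, once; it reports no verdict.
The state is a dict: "t": time; "q": joint angles; "dq": joint speeds; "effort": joint torques, N m; "tool_pos": TCP position; "tool_rot": TCP orientation; "contact_force": force on the tool from outside, world axes, zero at the start; "wrist_torque": the same for the moment, N m; "opening": finger opening in m.
Only numpy, scipy, OpenCV 4.12 (cv2) and the standard library are available. Lean on these libraries where they do the work, as an engineer would, in place of code of your own. Each camera call takes 0.05 s, during which the arm holds its last target.

## Working session

There is one attempt and no reset: what is moved stays moved. The work goes in short steps, Python scripts to look and compute and a tool call to move; the robot and the scene stay as the last step left them, time stands still between calls to the robot, and variables do not carry over. Pictures are saved under pics/ and viewed, and the job is handed in when it is done.

Besides the shell and the picture viewer there is one more tool, called after "Emit:" in YAML: its name, and indented under it one key for each argument. jog_arm: Moves the arm, as the interface text tells. Its arguments: {"type":"object","properties":{"deltas":{"type":"array","items":{"type":"array"}},"squeeze":{"type":"number"}},"required":["deltas"]}

```bash
mkdir -p pics; python3 - <<'E'
from station import ctrl,get_image,calibration
import cv2
o=ctrl.get_obs();print(o)
for n in("top","scene"):
    cv2.imwrite(f"pics/{n}0.png",get_image(n)[:,:,::-1]);print(calibration(n))
print(calibration("wrist"))
E
```

```text
{'t': 0.0, 'q': array([-1.30199135e+00,  5.33481744e-02,  1.61429403e+00,  2.58750939e-05,
        1.47600778e+00, -1.18993153e-01]), 'dq': array([ 7.85204287e-04,  3.10239890e-04,  1.76837770e-05, -4.33087514e-04,
        1.58946621e-03,  9.27587230e-04]), 'effort': array([ 2.76970604e-04, -3.93687952e+01, -3.70174778e+01, -2.23012546e-05,
        7.21916513e-03, -1.78955304e-06]), 'tool_pos': array([ 0.23618843, -0.57797928,  0.23006839]), 'tool_rot': array([-2.60672100e+00,  1.75101472e+00,  2.42228478e-03]), 'contact_force': array([0.22893894, 0.65101491, 0.59315317]), 'wrist_torque': array([ 0.02913339, -0.05688987,  0.04844325]), 'opening': 0.08536417831681896}
{'mtx': array([[489.26047649,   0.        , 312.04270451],
       [  0.        , 489.26047649, 236.59904189],
       [  0.        ,   0.        ,   1.        ]]), 'origin': array([0.4160776 , 0.0415855 , 1.44660803]), 'rotation': array([ 0.05608091, -0.05161906, -1.59661873])}
{'mtx': array([[618.85916745,   0.        , 317.24649632],
       [  0.        , 618.85916745, 235.89225223],
       [  0.        ,   0.        ,   1.        ]]), 'origin': array([ 1.03205179, -0.40967525,  1.23618348]), 'rotation': array([0.49817751, 0.22705654, 0.83192865])}
{'mtx': array([[347.28886284,   0.        , 319.67618584],
       [  0.        , 347.28886284, 239.02123057],
       [  0.        ,   0.        ,   1.        ]]), 'tool_from_camera': array([[ 9.99999803e-01, -4.83822423e-04, -3.99019124e-04,
        -1.60651005e-03],
       [-5.73352024e-04, -9.63111384e-01, -2.69102458e-01,
        -6.76600101e-02],
       [-2.54102057e-04,  2.69102634e-01, -9.63111472e-01,
        -1.42559795e-01],
       [ 0.00000000e+00,  0.00000000e+00,  0.00000000e+00,
         1.00000000e+00]])}
```

View pics/top0.png

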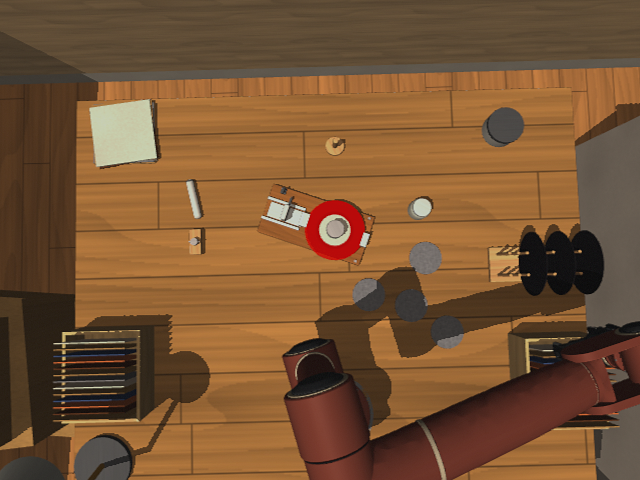

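View pics/scene0.png

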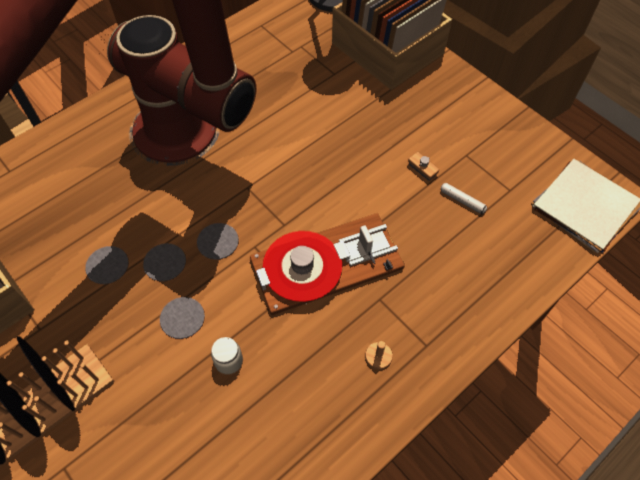

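Top view: weight at (336,229), cradle with clamp handle near (290,210). There are four grey mats, at about (425,258), (368,293), (410,305) and (447,331). Jar is at (421,207) and peg at (335,146).

```bash
cat > h.py <<'E'
import numpy as np,cv2
from scipy.spatial.transform import Rotation as R
from station import ctrl,get_image,calibration
def cam(n,o=None):
    c=calibration(n)
    if n=="wrist":
        T=c["tool_from_camera"];Rt=R.from_rotvec(o["tool_rot"]).as_matrix()
        return c["mtx"],Rt@T[:3,3]+o["tool_pos"],Rt@T[:3,:3]
    return c["mtx"],c["origin"],R.from_rotvec(c["rotation"]).as_matrix()
def ray(n,uv,z,o=None):
    M,t,r=cam(n,o);d=np.linalg.inv(M)@[uv[0],uv[1],1];d=r@(d*[1,-1,-1])
    return t+d*(z-t[2])/d[2]
def proj(n,p,o=None):
    M,t,r=cam(n,o);c=(r.T@(np.asarray(p)-t))*[1,-1,-1];c=M@c;return c[:2]/c[2]
def snap(n,f,crop=None,s=1):
    o=ctrl.get_obs();im=get_image(n)[:,:,::-1].copy();cv2.imwrite(f"pics/{f}_raw.png",im)
    if crop: x,y,w,h=crop;im=im[y:y+h,x:x+w]
    if s!=1: im=cv2.resize(im,None,fx=s,fy=s,interpolation=cv2.INTER_CUBIC)
    cv2.imwrite(f"pics/{f}.png",im);return o
E
python3 - <<'E'
from h import *
for u in[(425,258),(368,293),(410,305),(447,331)]:
    p=ray("top",u,.004);print(u,p,np.hypot(*p[:2]))
for u in[(182,318),(217,240),(164,262),(107,265)]:
    p=ray("scene",u,.004);print(u,p,np.hypot(*p[:2]))
for n,u,z in[("top",(336,229),.079),("scene",(302,256),.079),("top",(421,207),.068)]:print(u,ray(n,u,z))
for n,c in(("top",(230,160,180,130)),("scene",(240,200,180,130))):
    im=cv2.imread(f"pics/{n}0.png");x,y,w,h=c
    cv2.imwrite(f"pics/{n}0c.png",cv2.resize(im[y:y+h,x:x+w],None,fx=4,fy=4,interpolation=cv2.INTER_CUBIC))
E
```

```text
(425, 258) [ 0.44284358 -0.28641058  0.004     ] 0.5273911856007455
(368, 293) [ 0.34481834 -0.1152227   0.004     ] 0.3635601133661081
(410, 305) [ 0.30670975 -0.23679892  0.004     ] 0.387484962657574
(447, 331) [ 0.22872798 -0.34149093  0.004     ] 0.41101404704452643
(182, 318) [ 0.44902644 -0.28628604  0.004     ] 0.532526467923506
(217, 240) [ 0.34252744 -0.11470181  0.004     ] 0.3612223034236
(164, 262) [ 0.31013106 -0.23880593  0.004     ] 0.391419908812478
(107, 265) [ 0.23215863 -0.33959213  0.004     ] 0.41136412337318723
(336, 229) [ 0.52925975 -0.02350071  0.079     ]
(302, 256) [ 0.5353439  -0.01989877  0.079     ]
(421, 207) [ 0.58626964 -0.26661897  0.068     ]
```

View pics/top0c.png

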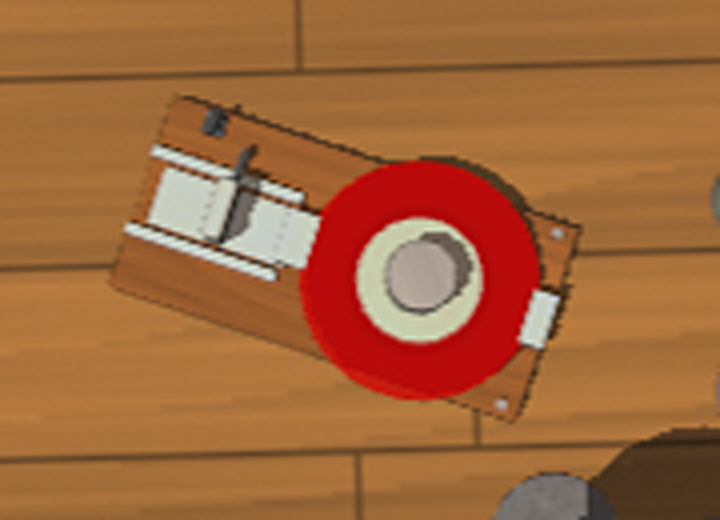

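View pics/scene0c.png

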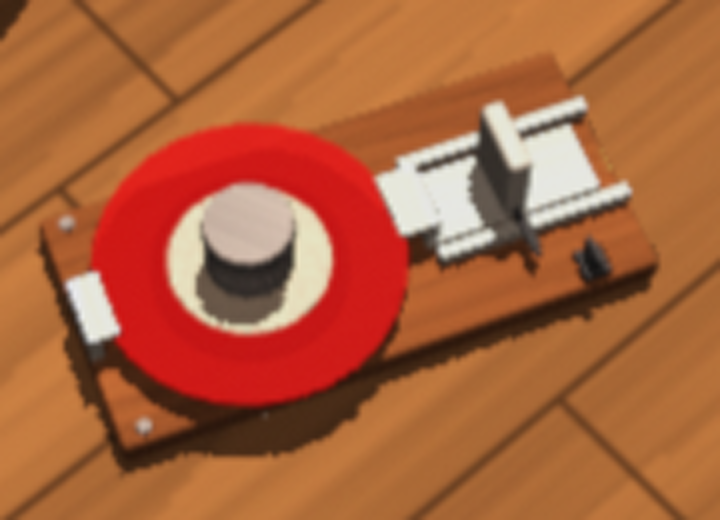

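```bash
cat > fit.py <<'E'
from h import *
from scipy.optimize import least_squares
def C(x,p):
    c,s=np.cos(x[2]),np.sin(x[2]);p=np.asarray(p);return np.array([x[0]+c*p[0]-s*p[1],x[1]+s*p[0]+c*p[1],p[2]])
cor=[(.075,.215,.02),(-.075,.215,.02),(-.075,-.1,.02),(.075,-.1,.02)]
top=[(178,95),(110,283),(518,416),(580,228)]
sc=[(655,265),(552,57),(42,232),(125,455)]
obs=[("top",(230+u/4,160+v/4),c) for (u,v),c in zip(top,cor)]+[("scene",(240+u/4,200+v/4),c) for (u,v),c in zip(sc,cor)]
hub=[("top",(230+424/4,160+275/4),(0,0,.079)),("scene",(240+249/4,200+209/4),(0,0,.079))]
for name,O in(("top",obs[:4]),("scene",obs[4:]),("all",obs+hub)):
    r=least_squares(lambda x:np.concatenate([proj(n,C(x,p))-u for n,u,p in O]),[.53,-.02,1.3]);print(name,r.x,np.degrees(r.x[2]),r.fun.round(1))
x=r.x
for n,u,z in[("top",(230+214/4,160+118/4),.038),("scene",(240+592/4,200+243/4),.038),("top",(230+250/4,160+148/4),.0325),("scene",(240+531/4,200+262/4),.0325)]:
    p=ray(n,u,z);print(n,C([0,0,-x[2]],[p[0]-x[0],p[1]-x[1],z]))
E
python3 fit.py
```

```text
top [ 0.53152251 -0.02379201 -0.34770439] -19.921994220970976 [-0.7 -0.9 -0.2  0.3  0.2  1.1  0.6 -0.6]
scene [ 0.53819346 -0.02183594 -0.34502724] -19.76860474304671 [ 1.8  0.5 -0.3 -0.8 -1.5 -1.1 -0.1  1. ]
all [ 0.53423099 -0.02133334 -0.3487354 ] -19.981066871410867 [-1.5 -1.8 -1.  -0.7 -0.7  0.2 -0.3 -1.4  0.7 -0.5 -1.  -1.7 -2.3 -2.6
 -1.3 -0.5 -0.8 -1.5 -1.1  3.8]
top [0.06100177 0.17638261 0.038     ]
scene [0.05857961 0.18047381 0.038     ]
top [0.04916655 0.14504705 0.0325    ]
scene [0.05477016 0.14609686 0.0325    ]
```

```bash
cat > plan.py <<'E'
from h import *
import sys
def plan(pos,yaw):  # yaw deg of tool x axis in world, tool down
    o=ctrl.get_obs();r=R.from_rotvec(o["tool_rot"])
    y=np.radians(yaw);X=np.array([np.cos(y),np.sin(y),0]);Z=np.array([0,0,-1.]);G=R.from_matrix(np.c_[X,np.cross(Z,X),Z])
    print("turn",np.degrees((r.inv()*G).as_rotvec()).round(2),"shift",r.inv().apply(np.array(pos)-o["tool_pos"]).round(4),"t",o["t"],"pos",o["tool_pos"].round(4),"f",o["contact_force"].round(1),"op",round(o["opening"],4))
if __name__=="__main__":
    a=[float(v) for v in sys.argv[1:]];plan(a[:3],a[3])
E
for y in 70 -110; do python3 plan.py 0.51 -0.03 0.22 $y;done;python3 -c "
from h import *
print(R.from_rotvec(ctrl.get_obs()['tool_rot']).as_matrix().round(3))"
```

```text
turn [-1.3000e-01  4.0000e-02 -1.3778e+02] shift [-0.4038 -0.4607  0.011 ] t 0.1 pos [ 0.2362 -0.578   0.2302] f [ 1.3 -0.5 -0.4] op 0.0853
turn [3.000e-02 1.000e-01 4.222e+01] shift [-0.4038 -0.4607  0.011 ] t 0.1 pos [ 0.2362 -0.578   0.2302] f [ 1.3 -0.5 -0.4] op 0.0853
[[ 0.378 -0.926 -0.001]
 [-0.926 -0.378  0.002]
 [-0.002 -0.    -1.   ]]
```

Emit:
jog_arm:
  deltas:
    - [[0, 0, 4], [-0.03, -0.035, 0], 0.085]
    - [[0, 0, 8], [-0.06, -0.07, 0], 0.085]
    - [[0, 0, 12], [-0.09, -0.104, 0], 0.085]
    - [[0, 0, 16], [-0.12, -0.138, 0], 0.085]
    - [[0, 0, 20], [-0.147, -0.17, 0], 0.085]
    - [[0, 0, 24], [-0.175, -0.2, 0], 0.085]
    - [[0, 0, 28], [-0.203, -0.231, 0.005], 0.085]
    - [[0, 0, 32], [-0.23, -0.262, 0.005], 0.085]
    - [[0, 0, 36], [-0.258, -0.294, 0.01], 0.085]
    - [[0, 0, 39], [-0.285, -0.325, 0.01], 0.085]
    - [[0, 0, 42], [-0.31, -0.353, 0.01], 0.085]
    - [[0, 0, 42.2], [-0.335, -0.38, 0.01], 0.085]

```text
t: 1.1
tool_pos: [0.4586, -0.1289, 0.2208]
tool_rot: [1.8, -2.575, -0.0]
contact_force: [1.1, 0.5, 0.0]
opening: 0.0849
```

```bash
python3 plan.py 0.51 -0.025 0.22 -110
```

```text
turn [ 0.02  0.   -0.09] shift [-0.1153 -0.0126  0.0008] t 1.1 pos [ 0.4586 -0.1289  0.2208] f [1.1 0.5 0. ] op 0.0849
```

Emit:
jog_arm:
  deltas:
    - [[0, 0, 0], [-0.035, -0.004, 0], 0.085]
    - [[0, 0, 0], [-0.07, -0.008, 0], 0.085]
    - [[0, 0, 0], [-0.1, -0.011, 0], 0.085]
    - [[0, 0, 0], [-0.115, -0.013, 0], 0.085]
    - [[0, 0, 0], [-0.115, -0.013, 0], 0.085]
    - [[0, 0, 0], [-0.115, -0.013, 0], 0.085]

```text
t: 1.6
tool_pos: [0.5098, -0.0269, 0.2208]
tool_rot: [1.804, -2.571, -0.001]
contact_force: [0.8, 0.4, -0.1]
opening: 0.0849
```

```bash
python3 - <<'E'
from h import *
o=snap("wrist","w1");print(o["tool_pos"],o["tool_rot"],o["contact_force"],proj("wrist",(.533,-.022,.079),o))
np.save("o1.npy",o,allow_pickle=True)
E
```

```text
[ 0.5097516 -0.0269159  0.2207753] [ 1.80404032e+00 -2.57057646e+00 -7.69383030e-04] [ 0.77674349  0.43171661 -0.1041402 ] [305.3258358  200.43072789]
```

View pics/w1.png

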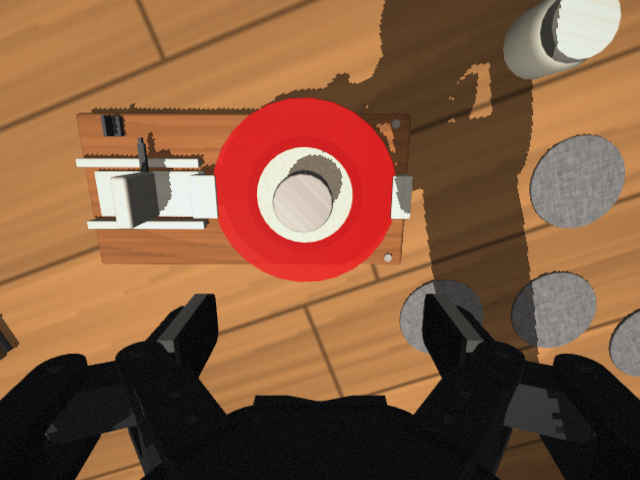

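```bash
python3 - <<'E'
import cv2
im=cv2.imread("pics/w1_raw.png")
cv2.imwrite("pics/w1a.png",cv2.resize(im[90:280,60:230],None,fx=4,fy=3.15,interpolation=cv2.INTER_CUBIC)[:600])
cv2.imwrite("pics/w1b.png",cv2.resize(im[90:290,240:440],None,fx=3,fy=3,interpolation=cv2.INTER_CUBIC))
cv2.imwrite("pics/w1c.png",cv2.resize(im[120:240,510:640],None,fx=4,fy=4,interpolation=cv2.INTER_CUBIC))
E
```

```text
(no output)
```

View pics/w1a.png

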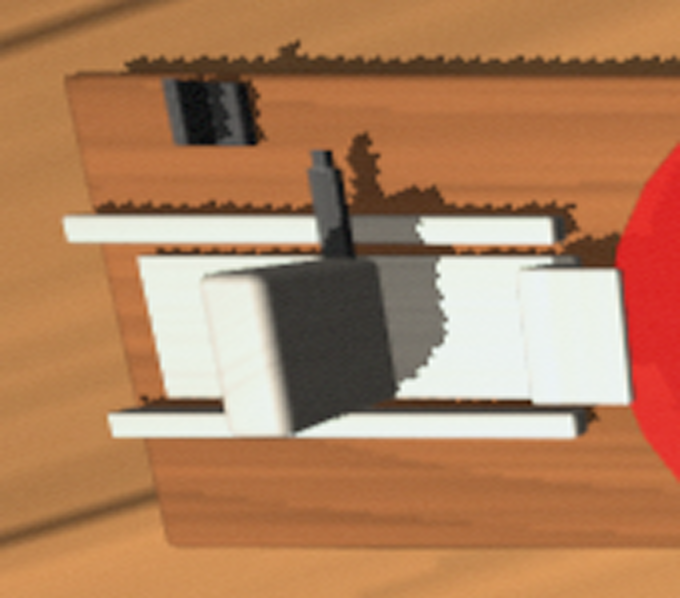

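View pics/w1b.png

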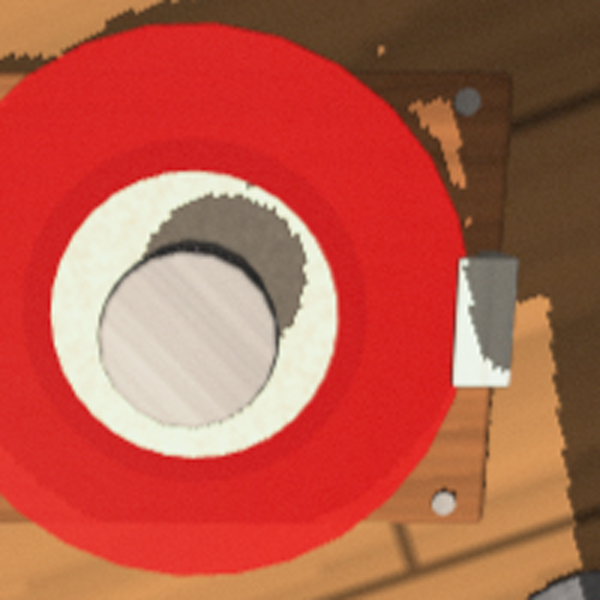

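View pics/w1c.png

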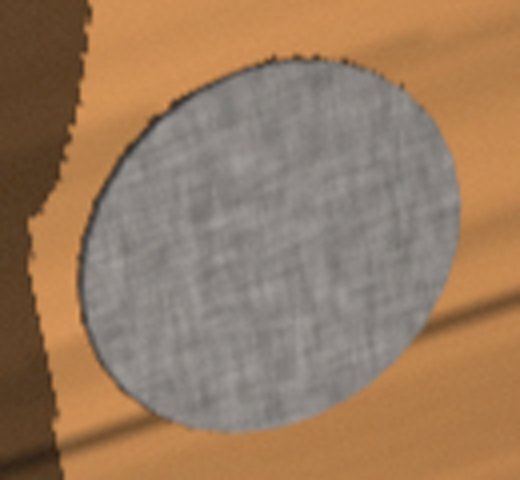

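```bash
cat > fit2.py <<'E'
from fit import *
o=np.load("o1.npy",allow_pickle=True).item()
W=[((76.5,114.4),cor[0]),((102,263),cor[1]),((400.7,264),cor[2]),((410.7,114),cor[3]),((302.7,202.7),(0,0,.079)),((304.3,194.7),(0,0,.037)),((121.6,203),(0,.15,.08)),((140.2,138.3),(.053,.15,.0325))]
r=least_squares(lambda x:np.concatenate([proj("wrist",C(x,p),o)-u for u,p in W]),[.53,-.02,-.35]);x=r.x
print("wrist",x,np.degrees(x[2]),r.fun.round(1))
for u,p in W:
    q=ray("wrist",u,p[2],o);print(p,q.round(4),C([0,0,-x[2]],[q[0]-x[0],q[1]-x[1],p[2]]).round(4))
for e in[(510+270/4,120+245/4)]:
    q=ray("wrist",e,.004,o);print("mat",q)
E
python3 fit2.py|tail -11
python3 - <<'E'
import cv2
im=cv2.imread("pics/w1_raw.png")[108:160,90:165]
im=cv2.resize(im,None,fx=10,fy=10,interpolation=cv2.INTER_CUBIC)
cv2.imwrite("pics/w1d.png",cv2.convertScaleAbs(im,alpha=2))
E
```

```text
wrist [ 0.53129681 -0.01933826 -0.34605659] -19.827582118111806 [-2.5 -1.5 -0.6  1.8  1.2  0.6  1.5 -1.2  0.3  0.7  0.8  1.1 -0.8  0.7
  0.2 -1. ]
(0.075, 0.215, 0.02) [0.6728 0.156  0.02  ] [0.0737 0.2129 0.02  ]
(-0.075, 0.215, 0.02) [0.5352 0.2068 0.02  ] [-0.0731  0.214   0.02  ]
(-0.075, -0.1, 0.02) [ 0.4279 -0.0869  0.02  ] [-0.0743 -0.0987  0.02  ]
(0.075, -0.1, 0.02) [ 0.5674 -0.1373  0.02  ] [ 0.074  -0.0987  0.02  ]
(0, 0, 0.079) [ 0.532  -0.0193  0.079 ] [0.0006 0.0003 0.079 ]
(0, 0, 0.037) [ 0.5325 -0.019   0.037 ] [0.001  0.0007 0.037 ]
(0, 0.15, 0.08) [0.5825 0.1209 0.08  ] [0.0006 0.1492 0.08  ]
(0.053, 0.15, 0.0325) [0.6314 0.1044 0.0325] [0.0522 0.1503 0.0325]
mat [ 0.44614309 -0.28474739  0.004     ]
```

View pics/w1d.png

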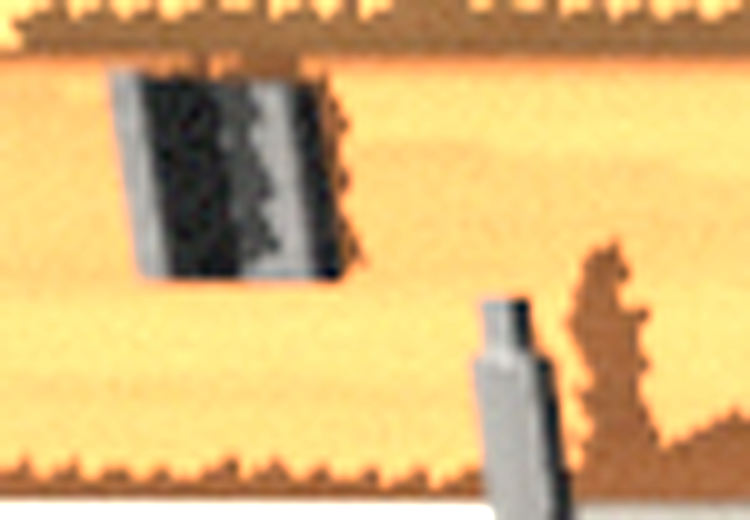

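```bash
python3 - <<'E'|tail -2
from fit2 import *
for u,z in[((103.9,125.5),.038)]:
    q=ray("wrist",u,z,o);print("fin",q,C([0,0,-x[2]],[q[0]-x[0],q[1]-x[1],z]))
E
python3 plan.py 0.5315 -0.0195 0.12 -109.9; python3 plan.py 0.5315 -0.0195 0.046 -109.9
```

```text
mat [ 0.44614309 -0.28474739  0.004     ]
fin [0.65113842 0.12710379 0.038     ] [0.06306531 0.17840979 0.038     ]
turn [ 0.05 -0.04 -0.06] shift [-0.0152 -0.0179  0.1008] t 1.65 pos [ 0.5096 -0.0276  0.2208] f [-0.2 -0.5 -0.2] op 0.085
turn [ 0.05 -0.04 -0.06] shift [-0.0152 -0.018   0.1748] t 1.65 pos [ 0.5096 -0.0276  0.2208] f [-0.2 -0.5 -0.2] op 0.085
```

Emit:
jog_arm:
  deltas:
    - [[0, 0, 0], [-0.008, -0.009, 0.03], 0.085]
    - [[0, 0, 0], [-0.015, -0.018, 0.065], 0.085]
    - [[0, 0, 0], [-0.015, -0.018, 0.1], 0.085]
    - [[0, 0, 0], [-0.015, -0.018, 0.125], 0.085]
    - [[0, 0, 0], [-0.015, -0.018, 0.15], 0.085]
    - [[0, 0, 0], [-0.015, -0.018, 0.165], 0.085]
    - [[0, 0, 0], [-0.015, -0.018, 0.175], 0.085]
    - [[0, 0, 0], [-0.015, -0.018, 0.175], 0.085]
    - [[0, 0, 0], [-0.015, -0.018, 0.175], 0.07]
    - [[0, 0, 0], [-0.015, -0.018, 0.175], 0.062]
  squeeze: 50

```text
t: 2.48
tool_pos: [0.5331, -0.0202, 0.0479]
tool_rot: [-1.8, 2.572, -0.003]
contact_force: [-0.5, -0.2, -0.3]
opening: 0.0637
```

```bash
python3 - <<'E'
from h import *
o=snap("wrist","w2");print(o)
E
```

```text
{'t': 2.4833, 'q': array([-1.77365043e-01,  2.39222102e-02,  1.96837982e+00, -5.23637110e-05,
        1.14660383e+00,  1.74297526e+00]), 'dq': array([ 0.00680469, -0.00660823, -0.0093041 ,  0.00144824, -0.00020825,
       -0.00102252]), 'effort': array([-8.77767010e-02, -3.22432029e+01, -3.11976743e+01, -4.20015684e-03,
        2.61546025e-02, -1.09481996e-03]), 'tool_pos': array([ 0.53311513, -0.0201911 ,  0.04792392]), 'tool_rot': array([-1.80028794,  2.57232745, -0.00304311]), 'contact_force': array([-0.48687441, -0.17029307, -0.25931056]), 'wrist_torque': array([-0.01773262,  0.01334647,  0.00036492]), 'opening': 0.06370751574874234}
```

View pics/w2.png

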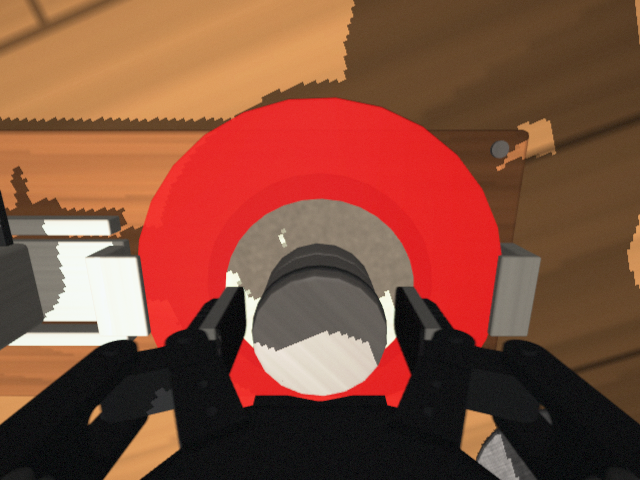

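The weight (320,320) is centred between the pads, so I'll close the gripper.

Emit:
jog_arm:
  deltas:
    - [[0, 0, 0], [0, 0, 0], 0.055]
    - [[0, 0, 0], [0, 0, 0], 0.05]
    - [[0, 0, 0], [0, 0, 0], 0.045]
    - [[0, 0, 0], [0, 0, 0], 0.042]
    - [[0, 0, 0], [0, 0, 0], 0.04]
    - [[0, 0, 0], [0, 0, 0], 0.04]
  squeeze: 50

```text
t: 3.03
tool_pos: [0.5331, -0.0199, 0.0481]
tool_rot: [-1.802, 2.572, -0.004]
contact_force: [-1.0, -1.0, 6.8]
opening: 0.0488
```

Emit:
jog_arm:
  deltas:
    - [[0, 0, 0], [0, 0, -0.01], 0.04]
    - [[0, 0, 0], [0, 0, -0.025], 0.04]
    - [[0, 0, 0], [0, 0, -0.045], 0.04]
    - [[0, 0, 0], [0, 0, -0.07], 0.04]
    - [[0, 0, 0], [0, 0, -0.08], 0.04]
    - [[0, 0, 0], [0, 0, -0.08], 0.04]
  squeeze: 50

```text
t: 3.53
tool_pos: [0.5339, -0.0196, 0.1295]
tool_rot: [-1.8, 2.569, -0.006]
contact_force: [0.4, -0.6, -2.6]
opening: 0.0486
```

```bash
python3 - <<'E'
from h import *
o=snap("wrist","w3");print(o["tool_pos"],o["contact_force"],o["wrist_torque"],o["opening"])
E
python3 plan.py 0.4465 -0.2855 0.128 -109.9
```

```text
[ 0.53390659 -0.01963781  0.12949666] [ 0.42740943 -0.63785337 -2.62330845] [ 0.00233918 -0.03655569 -0.008763  ] 0.04857300684910438
turn [-0.14  0.03 -0.08] shift [ 0.2795 -0.0099 -0.0008] t 3.5833 pos [ 0.5327 -0.0195  0.1273] f [-0.   0.5 -4.2] op 0.0489
```

View pics/w3.png

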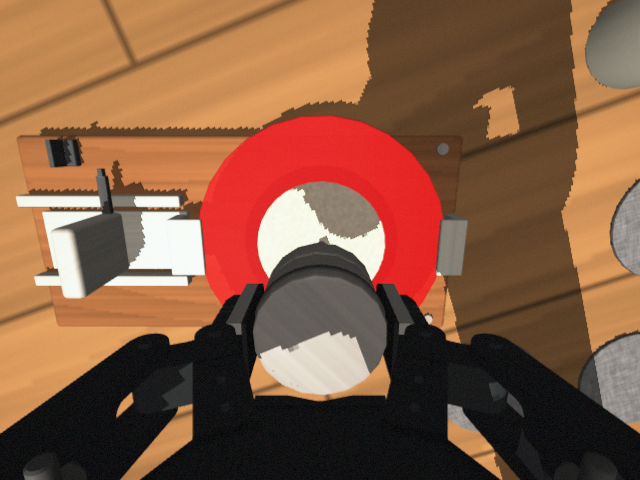

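Emit:
jog_arm:
  deltas:
    - [[0, 0, 0], [0.015, 0, 0], 0.04]
    - [[0, 0, 0], [0.04, -0.001, 0], 0.04]
    - [[0, 0, 0], [0.07, -0.002, 0], 0.04]
    - [[0, 0, 0], [0.1, -0.004, 0], 0.04]
    - [[0, 0, 0], [0.13, -0.005, 0], 0.04]
    - [[0, 0, 0], [0.16, -0.006, 0], 0.04]
    - [[0, 0, 0], [0.19, -0.007, 0], 0.04]
    - [[0, 0, 0], [0.22, -0.008, 0], 0.04]
    - [[0, 0, 0], [0.245, -0.009, 0], 0.04]
    - [[0, 0, 0], [0.265, -0.01, 0], 0.04]
    - [[0, 0, 0], [0.279, -0.01, 0], 0.04]
    - [[0, 0, 0], [0.279, -0.01, 0], 0.04]
  squeeze: 50

```text
t: 4.58
tool_pos: [0.4441, -0.2864, 0.1239]
tool_rot: [1.797, -2.574, -0.005]
contact_force: [-0.5, 0.7, -4.6]
opening: 0.049
```

```bash
python3 - <<'E'
from h import *
o=snap("wrist","w4");print(o["tool_pos"],o["contact_force"],o["opening"],proj("wrist",(.4461,-.285,.004),o))
E
python3 plan.py 0.4463 -0.2853 0.0165 -109.9
```

```text
[ 0.44410211 -0.28644405  0.12390283] [-0.49930488  0.72624673 -4.57975645] 0.04903874642176953 [318.09966583 228.63498153]
turn [ 0.21  0.1  -0.22] shift [-0.0002 -0.0021  0.1075] t 4.6333 pos [ 0.4446 -0.2851  0.124 ] f [-0.1  0.3 -3.2] op 0.0487
```

View pics/w4.png

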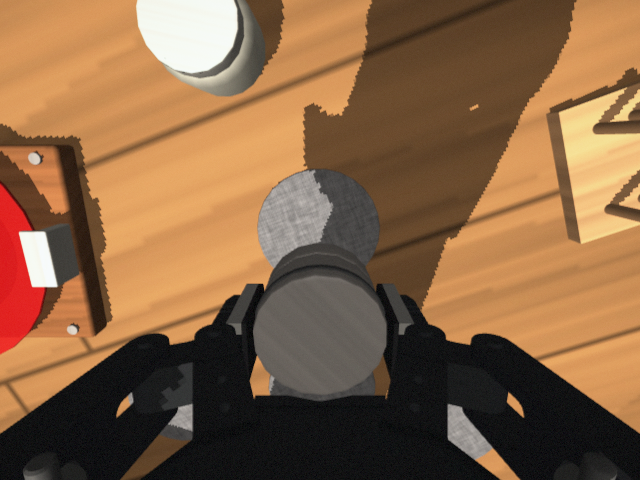

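The mat's centre in view is about (319,229), which matches the prediction (318,229). I'll lower gently.

Emit:
jog_arm:
  deltas:
    - [[0, 0, 0], [0, -0.001, 0.02], 0.04]
    - [[0, 0, 0], [0, -0.002, 0.045], 0.04]
    - [[0, 0, 0], [0, -0.002, 0.07], 0.04]
    - [[0, 0, 0], [0, -0.002, 0.085], 0.04]
    - [[0, 0, 0], [0, -0.002, 0.095], 0.04]
    - [[0, 0, 0], [0, -0.002, 0.1], 0.04]
    - [[0, 0, 0], [0, -0.002, 0.103], 0.04]
    - [[0, 0, 0], [0, -0.002, 0.105], 0.04]
    - [[0, 0, 0], [0, -0.002, 0.106], 0.04]
    - [[0, 0, 0], [0, -0.002, 0.106], 0.04]
  squeeze: 50

```text
t: 5.47
tool_pos: [0.4486, -0.2862, 0.0212]
tool_rot: [-1.802, 2.573, -0.003]
contact_force: [-0.2, 0.2, -2.9]
opening: 0.0487
```

Emit:
jog_arm:
  deltas:
    - [[0, 0, 0], [0, 0, 0.001], 0.04]
    - [[0, 0, 0], [0, 0, 0.002], 0.04]
    - [[0, 0, 0], [0, 0, 0.002], 0.04]

```text
t: 5.72
tool_pos: [0.4481, -0.2859, 0.0186]
tool_rot: [-1.802, 2.573, -0.001]
contact_force: [0.2, 0.6, -4.1]
opening: 0.0487
```

```bash
python3 plan.py 0.4463 -0.2853 0.0155 -109.9
```

```text
turn [-0.03 -0.01 -0.09] shift [-0.      0.0019  0.0031] t 5.7167 pos [ 0.4481 -0.2859  0.0186] f [ 0.2  0.6 -4.1] op 0.0487
```

Emit:
jog_arm:
  deltas:
    - [[0, 0, 0], [0, 0, 0.001], 0.04]
    - [[0, 0, 0], [0, 0, 0.002], 0.04]
    - [[0, 0, 0], [0, 0, 0.002], 0.04]

```text
t: 5.97
tool_pos: [0.4478, -0.2857, 0.0161]
tool_rot: [1.802, -2.573, -0.001]
contact_force: [0.1, -0.6, -3.5]
opening: 0.0486
```

Emit:
jog_arm:
  deltas:
    - [[0, 0, 0], [0, 0, 0.001], 0.04]
    - [[0, 0, 0], [0, 0, 0.001], 0.04]
    - [[0, 0, 0], [0, 0, 0.001], 0.04]

```text
t: 6.22
tool_pos: [0.4479, -0.2858, 0.0153]
tool_rot: [1.802, -2.573, -0.0]
contact_force: [-0.5, -0.7, -3.6]
opening: 0.0487
```

Emit:
jog_arm:
  deltas:
    - [[0, 0, 0], [0, 0, 0.001], 0.04]
    - [[0, 0, 0], [0, 0, 0.001], 0.04]
    - [[0, 0, 0], [0, 0, 0.001], 0.04]

```text
t: 6.47
tool_pos: [0.448, -0.2858, 0.0151]
tool_rot: [1.802, -2.573, -0.001]
contact_force: [-3.7, 2.9, 5.7]
opening: 0.0487
```

Contact felt, so I'll release.

Emit:
jog_arm:
  deltas:
    - [[0, 0, 0], [0, 0, -0.0005], 0.052]
    - [[0, 0, 0], [0, 0, -0.0005], 0.056]
    - [[0, 0, 0], [0, 0, -0.0005], 0.062]
    - [[0, 0, 0], [0, 0, -0.0005], 0.07]
    - [[0, 0, 0], [0, 0, -0.0005], 0.08]
    - [[0, 0, 0], [0, 0, -0.0005], 0.085]
    - [[0, 0, 0], [0, 0, -0.0005], 0.085]
  squeeze: 50

```text
t: 7.05
tool_pos: [0.448, -0.2858, 0.0148]
tool_rot: [-1.802, 2.573, -0.0]
contact_force: [0.1, 0.3, -0.3]
opening: 0.0848
```

Emit:
jog_arm:
  deltas:
    - [[0, 0, 0], [0, 0, -0.01], 0.085]
    - [[0, 0, 0], [0, 0, -0.03], 0.085]
    - [[0, 0, 0], [0, 0, -0.06], 0.085]
    - [[0, 0, 0], [0, 0, -0.095], 0.085]
    - [[0, 0, 0], [0, 0, -0.13], 0.085]
    - [[0, 0, 0], [0, 0, -0.165], 0.085]
    - [[0, 0, 0], [0, 0, -0.19], 0.085]
    - [[0, 0, 0], [0, 0, -0.19], 0.085]

```text
t: 7.72
tool_pos: [0.4508, -0.2881, 0.2135]
tool_rot: [-1.801, 2.57, -0.02]
contact_force: [0.2, -0.6, 1.3]
opening: 0.0848
```

```bash
python3 - <<'E'
from h import *
o=snap("wrist","w5");print(o["tool_pos"],o["contact_force"],o["opening"],proj("wrist",(.4461,-.285,.004),o))
np.save("o5.npy",o,allow_pickle=True)
E
```

```text
[ 0.45080282 -0.28812973  0.21352204] [ 0.21124283 -0.60782797  1.33995938] 0.08483909999596352 [318.19053292 217.1712944 ]
```

View pics/w5.png

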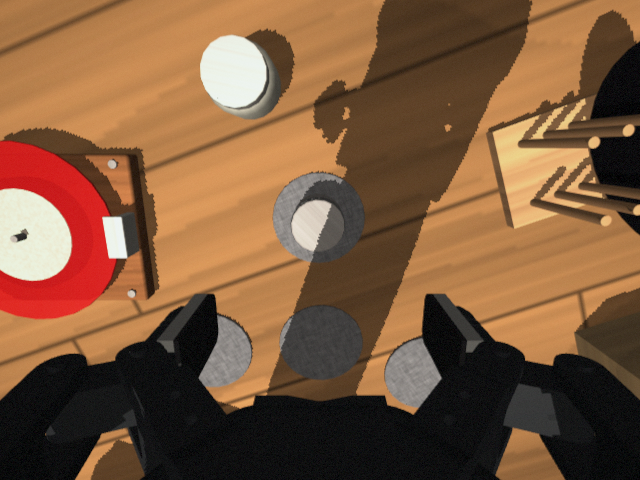

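```bash
python3 - <<'E'
from h import *
o=np.load("o5.npy",allow_pickle=True).item()
print(ray("wrist",(318,225),.046,o),ray("wrist",(319,217),.004,o))
E
python3 plan.py 0.5823 0.1205 0.22 -109.9
```

```text
[ 0.44717942 -0.28518764  0.046     ] [ 0.44598316 -0.28584827  0.004     ]
turn [-0.48 -0.18 -0.08] shift [-0.4285  0.0147 -0.0114] t 7.7667 pos [ 0.4498 -0.2873  0.2101] f [ 0.1  0.  -0.2] op 0.0849
```

The weight stands about 1 mm from the mat's centre. Next I'll move above the clamp handle.

Emit:
jog_arm:
  deltas:
    - [[0, 0, 0], [-0.025, 0, 0], 0.08]
    - [[0, 0, 0], [-0.06, 0.002, 0], 0.08]
    - [[0, 0, 0], [-0.098, 0.003, 0], 0.07]
    - [[0, 0, 0], [-0.136, 0.004, 0], 0.06]
    - [[0, 0, 0], [-0.174, 0.006, 0], 0.05]
    - [[0, 0, 0], [-0.212, 0.007, 0], 0.045]
    - [[0, 0, 0], [-0.25, 0.008, 0], 0.045]
    - [[0, 0, 0], [-0.288, 0.01, 0], 0.045]
    - [[0, 0, 0], [-0.326, 0.011, 0], 0.045]
    - [[0, 0, 0], [-0.362, 0.012, 0], 0.045]
    - [[0, 0, 0], [-0.395, 0.013, 0], 0.045]
    - [[0, 0, 0], [-0.425, 0.014, 0], 0.045]

```text
t: 8.77
tool_pos: [0.5793, 0.1206, 0.2032]
tool_rot: [1.802, -2.57, -0.002]
contact_force: [0.7, 0.7, -0.1]
opening: 0.0447
```

Emit:
jog_arm:
  deltas:
    - [[0, 0, 0], [-0.003, 0.001, 0.02], 0.045]
    - [[0, 0, 0], [-0.003, 0.001, 0.05], 0.045]
    - [[0, 0, 0], [-0.003, 0.001, 0.07], 0.045]
    - [[0, 0, 0], [-0.003, 0.001, 0.07], 0.045]
    - [[0, 0, 0], [-0.003, 0.001, 0.07], 0.045]

```text
t: 9.18
tool_pos: [0.5783, 0.1215, 0.1323]
tool_rot: [1.8, -2.569, -0.004]
contact_force: [0.0, 0.2, 0.2]
opening: 0.0452
```

```bash
python3 - <<'E'
from h import *
o=snap("wrist","w6");print(o["tool_pos"],o["tool_rot"],o["contact_force"],o["opening"])
np.save("o6.npy",o,allow_pickle=True)
E
python3 plan.py 0.5823 0.1205 0.05 -109.9
```

```text
[0.57825427 0.121468   0.13230539] [ 1.7998878  -2.56928198 -0.00418154] [0.04129168 0.20666883 0.24379267] 0.04522828310293222
turn [ 0.07 -0.03 -0.09] shift [ 0.     -0.0029  0.0845] t 9.2333 pos [0.5797 0.1215 0.1345] f [ 0.7  0.1 -0.5] op 0.0451
```

View pics/w6.png

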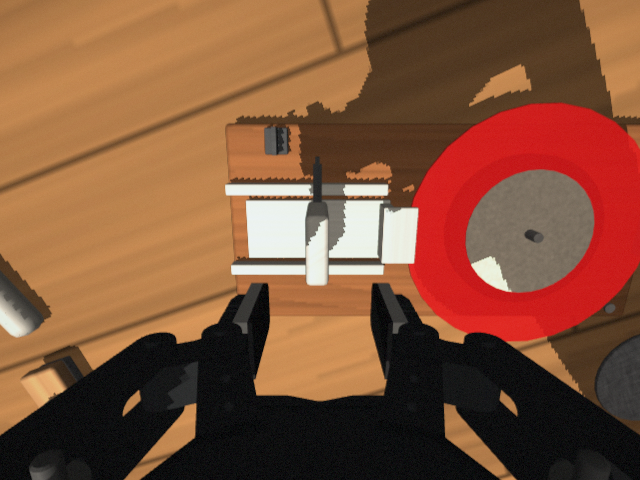

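```bash
python3 - <<'E'
import cv2
im=cv2.imread("pics/w6_raw.png")[110:300,225:345]
im=cv2.resize(im,None,fx=5,fy=3.1,interpolation=cv2.INTER_CUBIC)
cv2.imwrite("pics/w6a.png",cv2.convertScaleAbs(im,alpha=1.6))
E
```

```text
(no output)
```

View pics/w6a.png

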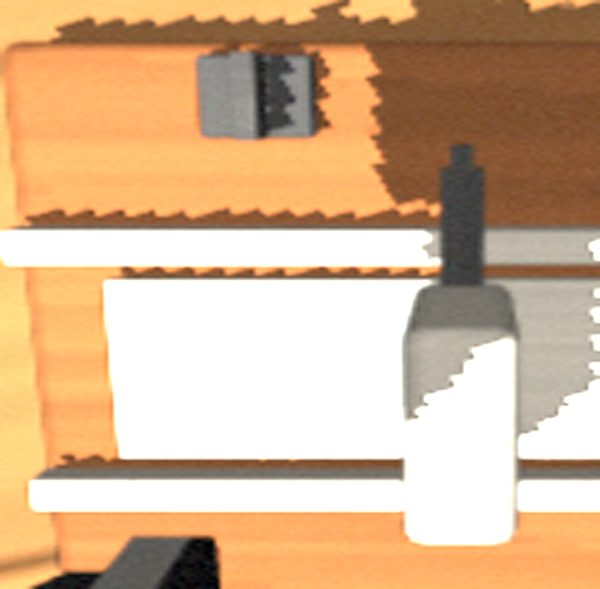

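```bash
python3 - <<'E'
from h import *
o=np.load("o6.npy",allow_pickle=True).item()
y=R.from_rotvec(o["tool_rot"]).as_matrix()
def T(u,z):
    p=ray("wrist",u,z,o);return p.round(4),(y.T@(p-o["tool_pos"])).round(4)
for n,u,z in[("handle",(317.2,251),.08),("ptr",(317.2,157.4),.0325),("foot",(276.3,140.6),.023),("foot left",(264.6,140.6),.022),("foot right",(288,140.6),.022),("fin",(225+244/5,140.6),.038),("finR",(225+253/5,140.6),.038)]:print(n,*T(u,z))
im=cv2.imread("pics/w6_raw.png")[118:162,255:300]
cv2.imwrite("pics/w6b.png",cv2.convertScaleAbs(cv2.resize(im,None,fx=13,fy=13,interpolation=cv2.INTER_CUBIC),alpha=2.2))
E
```

```text
handle [0.5834 0.1218 0.08  ] [-0.0022 -0.005   0.0523]
ptr [0.6318 0.1044 0.0325] [-0.0025 -0.0567  0.0995]
foot [0.6519 0.1275 0.023 ] [-0.031  -0.0677  0.1089]
foot left [0.6547 0.1353 0.022 ] [-0.0393 -0.0677  0.1099]
foot right [0.6491 0.1199 0.022 ] [-0.023  -0.0677  0.1099]
fin [0.6518 0.1273 0.038 ] [-0.0309 -0.0676  0.0939]
finR [0.6514 0.1262 0.038 ] [-0.0297 -0.0676  0.0939]
```

View pics/w6b.png

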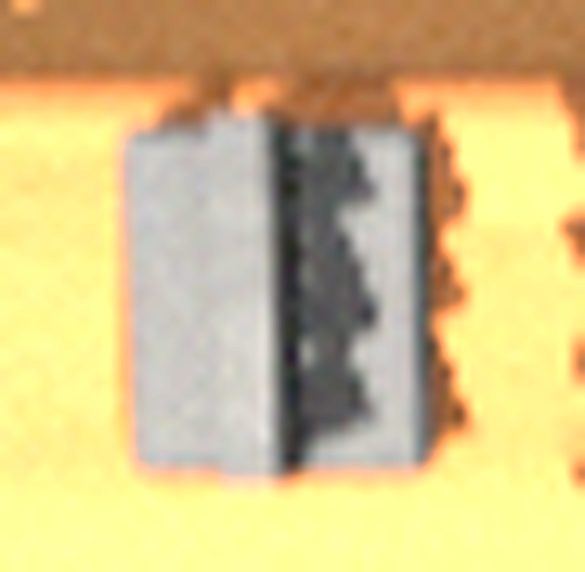

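Emit:
jog_arm:
  deltas:
    - [[0, 0, 0], [-0.002, -0.004, 0.01], 0.045]
    - [[0, 0, 0], [-0.002, -0.004, 0.03], 0.045]
    - [[0, 0, 0], [-0.002, -0.004, 0.05], 0.045]
    - [[0, 0, 0], [-0.002, -0.004, 0.07], 0.045]
    - [[0, 0, 0], [-0.002, -0.004, 0.08], 0.045]
    - [[0, 0, 0], [-0.002, -0.004, 0.086], 0.045]
    - [[0, 0, 0], [-0.002, -0.004, 0.086], 0.045]
    - [[0, 0, 0], [-0.002, -0.004, 0.086], 0.03]
    - [[0, 0, 0], [-0.002, -0.004, 0.086], 0.02]
  squeeze: 60

```text
t: 9.98
tool_pos: [0.5859, 0.1221, 0.0505]
tool_rot: [-1.801, 2.571, -0.002]
contact_force: [0.2, 1.0, -0.5]
opening: 0.022
```

Emit:
jog_arm:
  deltas:
    - [[0, 0, 0], [0, 0, 0], 0.012]
    - [[0, 0, 0], [0, 0, 0], 0.008]
    - [[0, 0, 0], [0, 0, 0], 0.005]
    - [[0, 0, 0], [0, 0, 0], 0.005]
    - [[0, 0, 0], [0, 0, 0], 0.005]
  squeeze: 60

```text
t: 10.4
tool_pos: [0.5856, 0.1215, 0.0507]
tool_rot: [-1.802, 2.572, -0.003]
contact_force: [-2.3, -2.7, 6.7]
opening: 0.0132
```

```bash
python3 - <<'E'
from h import *
o=snap("wrist","w7");print(o["tool_pos"],o["tool_rot"],o["contact_force"],o["opening"])
np.save("o7.npy",o,allow_pickle=True)
E
```

```text
[0.58561341 0.12151028 0.05072526] [-1.80177595  2.57213111 -0.00345701] [-2.25719264 -2.74353992  6.6926128 ] 0.0131764286402888
```

View pics/w7.png

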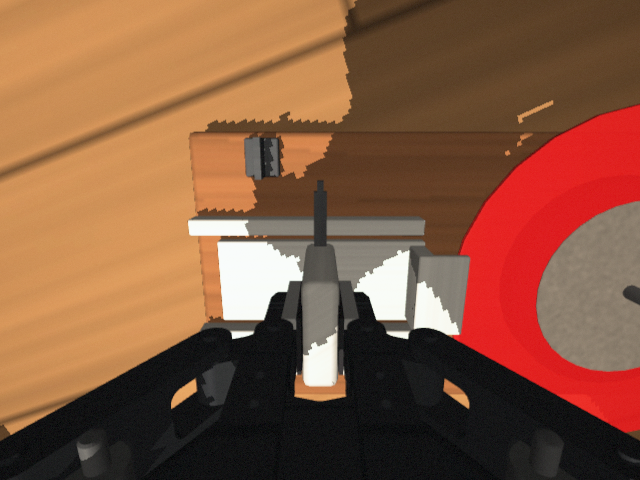

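The handle (320,310) is gripped. The pointer tip is at (320,182) and the marker at about (263,157). Now the pull.

Emit:
jog_arm:
  deltas:
    - [[0, 0, 0], [-0.003, 0, 0], 0.005]
    - [[0, 0, 0], [-0.006, 0, 0], 0.005]
    - [[0, 0, 0], [-0.01, 0, 0], 0.005]
    - [[0, 0, 0], [-0.014, 0, 0], 0.005]
    - [[0, 0, 0], [-0.018, 0, 0], 0.005]
    - [[0, 0, 0], [-0.022, 0, 0], 0.005]
    - [[0, 0, 0], [-0.025, 0, 0], 0.005]
    - [[0, 0, 0], [-0.027, 0, 0], 0.005]
    - [[0, 0, 0], [-0.028, 0, 0], 0.005]
    - [[0, 0, 0], [-0.0285, 0, 0], 0.005]
    - [[0, 0, 0], [-0.0285, 0, 0], 0.005]
  squeeze: 60

```text
t: 11.37
tool_pos: [0.5951, 0.1476, 0.0508]
tool_rot: [1.802, -2.573, 0.005]
contact_force: [-3.3, -5.9, 6.7]
opening: 0.0131
```

```bash
python3 - <<'E'
from h import *
o=snap("wrist","w8");print(o["tool_pos"],o["tool_rot"],o["contact_force"],o["opening"])
np.save("o8.npy",o,allow_pickle=True)
im=cv2.imread("pics/w8_raw.png")[130:250,240:390]
cv2.imwrite("pics/w8a.png",cv2.convertScaleAbs(cv2.resize(im,None,fx=5,fy=5,interpolation=cv2.INTER_CUBIC),alpha=2))
E
```

```text
[0.59514057 0.14758187 0.05075136] [ 1.80220629 -2.57281747  0.00451897] [-3.28761169 -5.89352161  6.70206513] 0.013056959817130549
```

View pics/w8a.png

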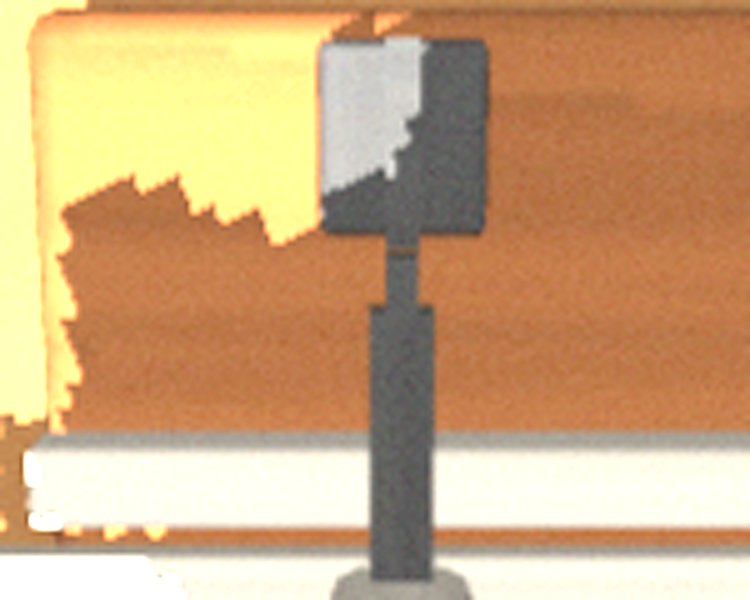

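The pointer tip (402) lines up with the fin (about 403) and the foot's centre (404) in this zoom. I'll hold, then check all views.

Emit:
jog_arm:
  deltas:
    - [[0, 0, 0], [0, 0, 0], 0.005]
    - [[0, 0, 0], [0, 0, 0], 0.005]
    - [[0, 0, 0], [0, 0, 0], 0.005]
    - [[0, 0, 0], [0, 0, 0], 0.005]
    - [[0, 0, 0], [0, 0, 0], 0.005]
    - [[0, 0, 0], [0, 0, 0], 0.005]
  squeeze: 60

```text
t: 11.92
tool_pos: [0.5951, 0.1475, 0.0507]
tool_rot: [1.802, -2.573, 0.005]
contact_force: [-3.7, -7.2, 6.9]
opening: 0.0129
```

```bash
python3 - <<'E'
from h import *
o=snap("wrist","w9",(160,110,300,200),2.6);print(o["t"],o["tool_pos"],o["contact_force"],o["opening"])
snap("scene","s9")
E
```

```text
11.9167 [0.59510106 0.14747379 0.05074015] [-3.66041614 -7.16601431  6.88468811] 0.01289851733614314
```

View pics/w9.png

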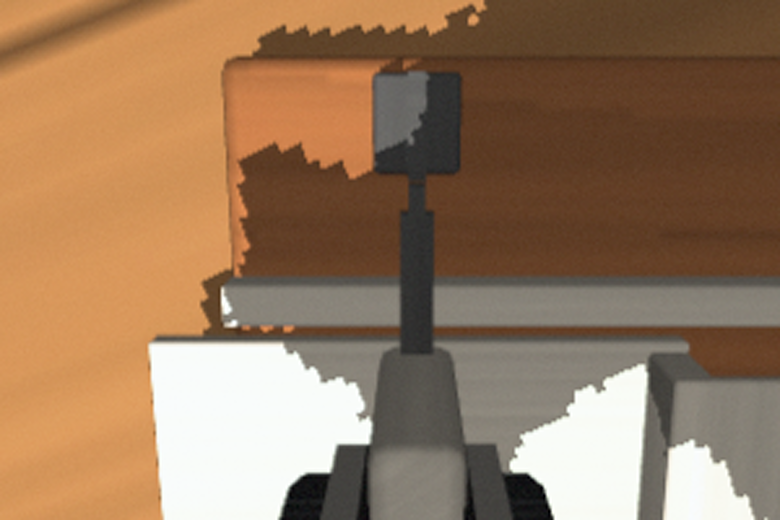

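View pics/s9.png

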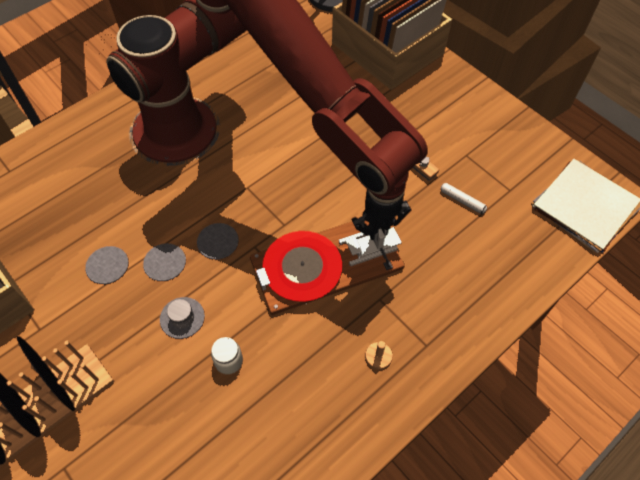

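The pointer (417) is still in line with the fin and foot centre (417) and the pose is steady. The weight stands on the far mat at (181,314), and the record and bystanders have not moved. Handing in.

```bash
python3 -c "
from station import job
print(job.finish_job())"
```

```text
the job is handed in; nothing more can be done
None
```

The job is done and handed in at about 12 s of robot time; `finish_job` gives no verdict.

- **Weight:** I lifted it straight off the spindle with the clamp closed and lowered it until the wrist felt contact. It was released upright on the farthest felt mat, about 1 mm from the mat's centre by the wrist camera.
- **Clamp:** I pinched the handle and pulled about 28 mm. Two wrist pictures at the end show the pointer within about 0.5 mm of the marker's fin. The pose did not change between them, and the fingers (60 N grip) still hold the clamp against a pull of about 8 N.
- **Rest of the scene:** the final scene picture shows the record in the cradle and the jar, peg and brush handle where they started. The brush head is partly hidden by the arm, but the arm did not go near it.

The handle was measured about 1 mm apart in two wrist pictures, and the fixed cameras disagreed with the wrist camera by up to about 4 mm on the weight's position. I used the wrist camera, and its check of the cradle's known points was within 2.5 mm. No check failed.

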